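# Unstack the sterile tins on the ward trolley

## Task

The steel tins on the ward trolley stand in two stacks. Take the stacks apart and set each of the five tins in the white-rimmed rest of its own shape and size, flat on the rest's floor inside the rim. Keep the tins upright throughout: none may be tipped over.

Things in the scene. Friction and masses are not known exactly. Their poses are not given: they have to be found in the camera images.
- long_box_c (a point): long oblong instrument box, plain steel, flat lid, 120 (its x) x 60 (its y) x 50 mm tall, 0.25 kg, standing on the table under one of the two stacks. This point is its centre, 25 mm above its underside; z is up
- drum_c (a point): large round dressing tin, plain steel, flat lid, 64 mm diameter, 50 mm tall, 0.2 kg, standing on the table under the other stack. This point is its centre, 25 mm above its underside; z is up
- square_tin_c (a point): square tin, plain steel, flat lid, 44 x 44 x 50 mm tall (sides along its x and y), 0.12 kg, standing loose on the long box or on the large round tin. This point is its centre, 25 mm above its underside; z is up
- small_box_c (a point): small oblong box, plain steel, flat lid, 54 (its x) x 32 (its y) x 50 mm tall, 0.12 kg, standing loose on the other of the long box and the large round tin. This point is its centre, 25 mm above its underside; z is up
- small_round_c (a point): small round tin, plain steel, flat lid, 28 mm diameter, 50 mm tall, 0.06 kg, standing loose on top of the square tin or the small oblong box, so that one stack has three tins and the other two. This point is its centre, 25 mm above its underside; z is up
- rest_long: oblong rest for the long box, inside 136 (its x) x 76 (its y) mm, fixed to the table: a white rim 3 mm thick around a dark flat floor. The floor is 3 mm and the rim's top 8 mm above the table. Origin at its middle at table height, z up; the tin has 8 mm of play all round
- rest_drum: large round rest for the large round tin, inside diameter 80 mm, fixed to the table: a white rim 3 mm thick around a dark flat floor. The floor is 3 mm and the rim's top 8 mm above the table. Origin at its middle at table height, z up; the tin has 8 mm of play all round
- rest_square: square rest for the square tin, inside 60 x 60 mm (sides along its x and y), fixed to the table: a white rim 3 mm thick around a dark flat floor. The floor is 3 mm and the rim's top 8 mm above the table. Origin at its middle at table height, z up; the tin has 8 mm of play all round
- rest_small_box: small oblong rest for the small oblong box, inside 70 (its x) x 48 (its y) mm, fixed to the table: a white rim 3 mm thick around a dark flat floor. The floor is 3 mm and the rim's top 8 mm above the table. Origin at its middle at table height, z up; the tin has 8 mm of play all round
- rest_small_round: small round rest for the small round tin, inside diameter 44 mm, fixed to the table: a white rim 3 mm thick around a dark flat floor. The floor is 3 mm and the rim's top 8 mm above the table. Origin at its middle at table height, z up; the tin has 8 mm of play all round
There are look-alikes about, which are no part of the job. Leave any blue look-alike of the part that bears small_box_c alone.

How it is judged:
By the outcome, as a careful person would: the job done as asked, in the order asked, and still so for the second after the job is handed in, with the robot touching nothing.
It also fails if it takes over 144 s, if anything falls off the work surface, if the arm or the gripper's body presses on something with over 40 N, if the wrist force passes 120 N, or if a joint passes its speed limit or range.

## Robot

A 6-joint arm with a two-finger parallel gripper is mounted at the origin on the work surface. World frame = base frame: x ahead of the robot, y to its left, z up, the work surface at z = 0. Lengths are in m, angles in rad, forces in N, time in s.
With the tool pointing down it reaches from about 0.225 to 0.875 m from the base axis. Payload 3.4 kg.
Tool frame: the origin (TCP) lies midway between the tips of the shut fingers; the grasp point (between the pads) lies 19 mm behind it (manip.grasp_offset is the distance from the TCP to the grasp point, in m); x points along the fingers, y is the direction in which the jaws open and shut, and the axes are right-handed (so a half turn about x gives the same grasp; the last joint's range is limited). The gripper opens to 85 mm and grips with 20 to 120 N. Pads are 22 mm wide; open, the fingers measure 114 mm over their backs; the gripper's body (76 mm by 85 mm) begins 54 mm behind the grasp point. The pads swing forward as they close: fully open they stand 13 mm farther back than shut.
Start: joints at [-0.121, 0.276, 1.505, -0, 1.361, -0.121], TCP at [0.575, -0, 0.231] pointing down, gripper open.
Joint ranges: [-2.89, 2.89], [-0.75, 2.08], [0.22, 2.7], [-1.18, 4.32], [0.11, 2.71], [-2.7, 2.7]. Speed limits (rad/s): [2.57, 2.57, 3.14, 3.14, 3.14, 3.14].

## Interface

Orientations are given as a unit quaternion [w, x, y, z].
In Python, from rig import manip gives the robot as it stands.
- The arm moves only by the shell command python3 -m creep 'ROWS' [OPENING] [FORCE]. ROWS is a JSON object of lists of equal length, an entry for each row: "delta_pos": the shift along the tool's x, y, z in cm, a list of three; "dr": the turn, a rotation vector about the tool's x, y, z in rad, a list of three. In form: {"delta_pos": [[dx, dy, dz], ...], "dr": [[rx, ry, rz], ...]}. A call has 1 to 10 rows; each row is the pose to reach, as a shift and turn from the pose commanded when the call began, along the tool's axes at that moment; what a row does not reach only later rows make up. A row lasts 1/10 s, in which the tool goes at most 50 mm and 8.59 degrees, less where a joint would pass 70% of its speed; a pose out of reach is approached as far as the arm can. A call with a gripper value outside its range is refused whole. OPENING is the opening, from -1 (shut) to 1 (fully open), set as the call begins (- or left out, the last holds). The fingers move at their own pace and stop on an object; FORCE is the grip in N (left out, the last holds). Time passes only in rows, so rows that repeat a pose let the fingers close. It gives the time, the measured TCP pose, the force and the opening at its end, in the units of the state.
- manip.get_state(): the state, without advancing time (a new reading comes with each control period).
- manip.get_image(name): name is "scene" or "side" or "wrist"; returns a dict with "pixels" (480x640x3 uint8, blue, green, red), "depth" (480x640 float32, m along the optical axis (not along the pixel's ray), 0 where there is no reading), "intrinsics" (3x3 intrinsics, pixels), "rvec" (rotation vector, rad) and "tvec" (3), from world to camera coordinates, as OpenCV has them. Camera axes: x right, y down, z forward; pixel columns grow to the right and rows downward; lengths in m; the calibration is good to about 2 mm. A picture is of the moment at which its call begins.
- manip.sign_off(): hands the job in, once; it reports no verdict.
The state is a dict: "clock": time; "qpos": joint angles; "qd": joint speeds; "effort": joint torques, N m; "position": TCP position; "ee_rot": TCP orientation; "contact_force": force on the tool from outside, world axes, zero at the start; "moment": the same for the moment, N m; "width": finger opening in m.
Only numpy, scipy, OpenCV 4.12 (cv2) and the standard library are available. Lean on these libraries where they do the work, as an engineer would, in place of code of your own. Each camera call takes 0.05 s, during which the arm holds its last target. There are 200 camera calls.

## Working session

There is one attempt and no reset: what is moved stays moved. The work goes in short steps, Python scripts to look and compute and a shell command to move; the robot and the scene stay as the last step left them, time stands still between calls to the robot, and variables do not carry over. Pictures are saved under pics/ and viewed, about 12 in all and at most 16, crops included, and the job is handed in when it is done.

```bash
mkdir -p pics; ls; python3 - <<'E'
from rig import manip
import cv2,pickle
s=manip.get_state();print(s['clock'],s['position'],s['ee_rot'],s['width'])
d={}
for n in ("scene","side"):
    im=manip.get_image(n);d[n]=im;cv2.imwrite(f"pics/{n}0.png",im["pixels"])
    print(n,im["intrinsics"],im["rvec"],im["tvec"])
pickle.dump(d,open("d0.pkl","wb"))
E
```

```text
pics
0.0 [5.74467794e-01 7.59922135e-05 2.30426228e-01] [ 0.49950454  0.49958763  0.50052138 -0.50038561] 0.08519874024524117
scene [[600.45395243   0.         313.48790018]
 [  0.         600.45395243 239.59723384]
 [  0.           0.           1.        ]] [ 2.01947744  0.98447244 -0.47205567] [-0.44756481 -0.1973557   1.48412592]
side [[455.4826843    0.         325.15073583]
 [  0.         455.4826843  247.912177  ]
 [  0.           0.           1.        ]] [ 0.73851362 -2.42248798  1.31645668] [0.56107265 0.26082604 0.87663426]
```

View pics/scene0.png

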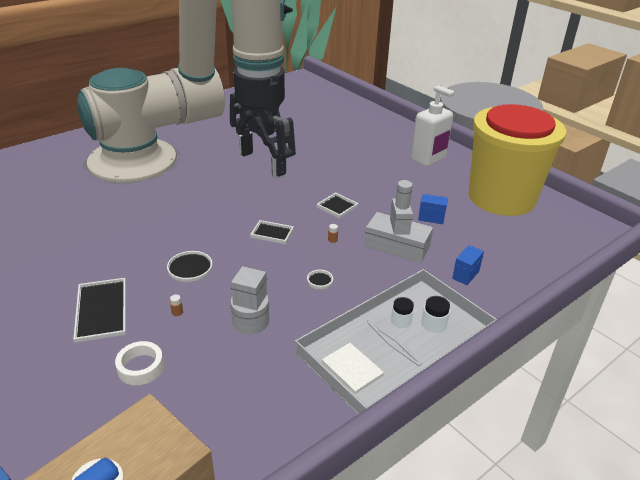

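View pics/side0.png

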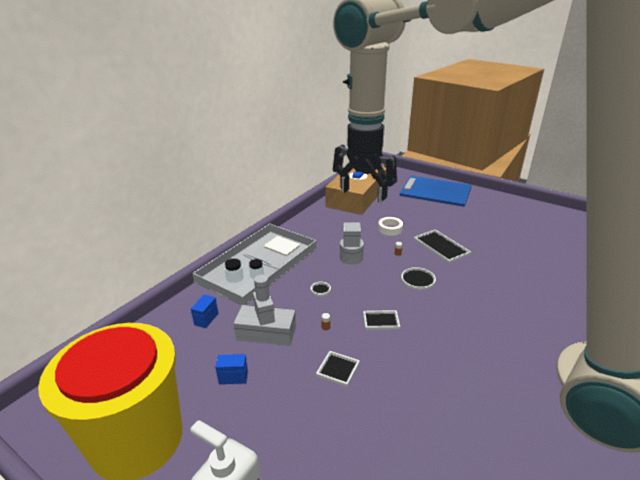

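Candidates in the scene picture:
- Three-tin stack: long box (398,240), middle tin (401,216) and small round tin (404,192).
- Two-tin stack: drum (250,312) with a tin on top (249,285).
- Look-alikes: blue boxes (433,208) and (468,265), tray jars (403,312) and (436,313), pill bottles (333,233) and (176,305), white ring (139,363).
- Rests: (102,308), (190,266), (272,232), (338,205), (320,279).

Next I'll measure the tops and rims from depth and view one crop.

```bash
cat > h.py <<'E'
import numpy as np,cv2
def cloud(im):
    d=im["depth"];K=im["intrinsics"];R=cv2.Rodrigues(np.array(im["rvec"],float))[0]
    v,u=np.mgrid[:480,:640]
    c=np.stack([(u-K[0,2])/K[0,0]*d,(v-K[1,2])/K[1,1]*d,d],-1)
    w=(c-np.array(im["tvec"]).ravel())@R
    w[d<=0]=np.nan
    return w
def proj(im,p):
    return cv2.projectPoints(np.array(p,float).reshape(-1,3),np.array(im["rvec"],float),np.array(im["tvec"],float),im["intrinsics"],None)[0].reshape(-1,2)
def rect(p):
    (c,s,a)=cv2.minAreaRect((p[:,:2]*1000).astype(np.float32))
    if s[0]<s[1]: s=(s[1],s[0]);a+=90
    a=(a+90)%180-90
    return np.round(c,1),np.round(s,1),round(a,1)
E
python3 - <<'E'
import pickle,numpy as np,cv2
from h import *
d=pickle.load(open("d0.pkl","rb"))
for n,seeds in (("scene",dict(round=(404,185),mid=(401,208),long=(380,228),sq=(249,279),drum=(250,300))),("side",dict(round=(262,280),mid=(262,297),long=(280,314),sq=(351,229),drum=(351,243)))):
    im=d[n];w=cloud(im)
    print(n)
    for k,(u,v) in seeds.items():
        zt=dict(round=.15,mid=.1,long=.05,sq=.1,drum=.05)[k]
        sub=w[v-45:v+45,u-45:u+45].reshape(-1,3)
        p=sub[np.abs(sub[:,2]-zt)<.004]
        r=rect(p) if len(p)>3 else None
        print(k,len(p),p[:,2].mean() if len(p) else 0,r)
    g=im["pixels"].min(2);m=((g>185)&(np.abs(w[...,2]-.006)<.012)).astype(np.uint8)
    m=cv2.morphologyEx(m,cv2.MORPH_CLOSE,np.ones((3,3)))
    nn,l,st,c=cv2.connectedComponentsWithStats(m)
    for i in range(1,nn):
        if st[i,4]>40:
            # project rim pixels onto z=.008 via rays
            p=w[l==i]; C=-cv2.Rodrigues(np.array(im["rvec"],float))[0].T@np.array(im["tvec"]).ravel()
            q=C+(p-C)*((.008-C[2])/(p[:,2]-C[2]))[:,None]
            print("rim",np.round(c[i]),st[i,4],round(p[:,2].mean(),4),rect(q))
a=cv2.resize(d["scene"]["pixels"][170:270,320:480],(640,400),interpolation=2)
b=cv2.resize(d["scene"]["pixels"][250:350,180:340],(640,400),interpolation=2)
cv2.imwrite("pics/crop1.png",cv2.resize(np.vstack([a,b]),(480,600)))
E
```

```text
scene
round 108 0.14975523000683616 (array([652.3, 267.5]), array([28. , 27.5]), 88.9)
mid 162 0.10009251166275926 (array([650.9, 267.9]), array([59.1, 31.9]), -34.5)
long 813 0.05021274753890066 (array([615.2, 295.3]), array([178.9, 114.1]), -47.1)
sq 530 0.10003785056041628 (array([650.4, -84.9]), array([46.8, 45.5]), -58.9)
drum 297 0.05006804252897389 (array([661.4, -91.5]), array([62.1, 40.9]), 60.0)
rim [202. 262.] 59 0.0081 (array([464.6, -75.5]), array([84. , 40.4]), -21.4)
rim [319. 276.] 74 0.0079 (array([638.2,  77.6]), array([47. , 43.6]), 52.7)
rim [ 98. 310.] 298 0.0083 (array([ 467.2, -276.8]), array([142. ,  80.6]), -24.4)
rim [380. 350.] 6885 nan (array([nan, nan]), array([0., 0.]), 0.0)
rim [457. 314.] 235 0.0034 (array([865.2, 209.7]), array([62.4, 40.6]), -50.8)
rim [476. 325.] 55 0.0032 (array([901. , 208.1]), array([27.8, 15.8]), -75.7)
side
round 114 0.14986567696909175 (array([651.1, 268.6]), array([27.8, 27.1]), -81.4)
mid 151 0.10045207286912945 (array([649.9, 269.2]), array([55.2, 32.9]), -36.7)
long 909 0.05049422344251204 (array([630.8, 311.2]), array([160.1, 119.9]), -64.8)
sq 171 0.10071566011718334 (array([649.9, -84.6]), array([48. , 42.3]), -59.5)
drum 168 0.05020332986260904 (array([ 714.6, -184.5]), array([302.8,  79.2]), -61.2)
rim [261. 259.] 1728 nan (array([848.1,  74. ]), array([265.1, 136.1]), -89.8)
rim [268. 270.] 62 0.0041 (array([798.3,  95.3]), array([35. , 29.5]), -0.5)
rim [367. 319.] 45 0.0079 (array([483.5, 109.2]), array([50.4, 25.5]), -56.0)
rim [393. 315.] 47 0.0083 (array([439. ,  70.9]), array([61.5, 26.1]), -27.1)
rim [338. 367.] 185 0.008 (array([466. , 268.3]), array([66.8, 66.8]), 10.5)
```

View pics/crop1.png

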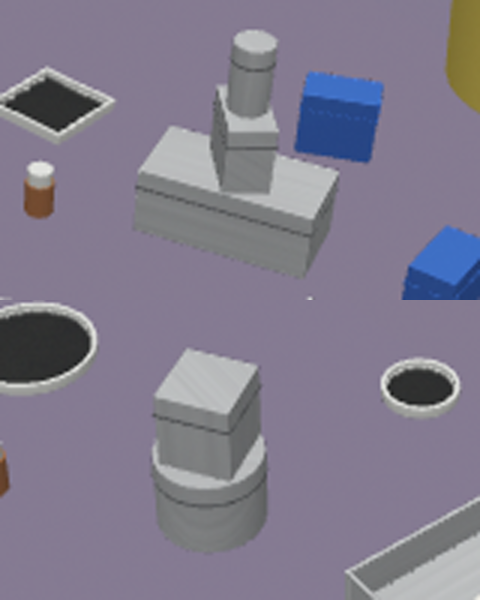

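The crop shows the small oblong box on the long box with the small round tin on top, and the square tin on the drum. The blue boxes are plainly apart. I'll take a second measurement for the rest floors, long box and drum, plus their clearances.

```bash
python3 - <<'E'
import pickle,numpy as np,cv2
from h import *
from scipy.optimize import least_squares
d=pickle.load(open("d0.pkl","rb"))
for n in ("scene","side"):
    im=d[n];w=cloud(im);print(n)
    g=im["pixels"].max(2)
    C=-cv2.Rodrigues(np.array(im["rvec"],float))[0].T@np.array(im["tvec"]).ravel()
    m=((g<70)&(w[...,2]<.02)&(w[...,2]>-.01)).astype(np.uint8)
    nn,l,st,c=cv2.connectedComponentsWithStats(m)
    for i in range(1,nn):
        if st[i,4]>60:
            p=w[l==i]; print("floor",np.round(c[i]),st[i,4],round(p[:,2].mean(),4),rect(p))
    nearL=(np.hypot(w[...,0]-.651,w[...,1]-.268)<.085)&(np.abs(w[...,2]-.05)<.003)&(im["pixels"].max(2).astype(int)-im["pixels"].min(2)<30)
    mm=nearL.astype(np.uint8);nn,l,st,c=cv2.connectedComponentsWithStats(mm)
    i=1+np.argmax(st[1:,4]);print("long",st[i,4],rect(w[l==i]))
    nearD=(np.hypot(w[...,0]-.655,w[...,1]+.087)<.05)
    p=w[nearD&(w[...,2]<.048)&(w[...,2]>.006)]
    r=least_squares(lambda q:np.hypot(p[:,0]-q[0],p[:,1]-q[1])-.032,[.655,-.087],loss='soft_l1',f_scale=.001)
    print("drum",len(p),r.x)
    for nm,c0 in (("pill1",(333,233)),("pill2",(176,300))):
        if n=="scene": print(nm,w[c0[1],c0[0]])
E
```

```text
scene
floor [573.  23.] 74 0.004 (array([   2.3, 1936.5]), array([38. , 36.3]), -73.1)
floor [514.  41.] 88 0.0056 (array([   3.2, 1540.9]), array([41.8, 38. ]), -55.1)
floor [337. 204.] 279 0.0039 (array([461.4, 271.3]), array([56.5, 56.3]), 9.9)
floor [272. 231.] 324 0.0038 (array([458.8,  96.2]), array([65.1, 42.9]), 33.9)
floor [189. 266.] 706 0.0039 (array([455.5, -94.6]), array([73.8, 70.4]), 61.0)
floor [320. 279.] 192 0.0038 (array([637.1,  78.8]), array([37.2, 35.6]), 25.9)
floor [101. 309.] 2086 0.0038 (array([ 466.3, -276.1]), array([131.8,  72.7]), -24.3)
long 810 (array([650.9, 268.8]), array([120.5,  64.9]), 25.8)
drum 681 [ 0.64907839 -0.08500764]
pill1 [0.56270709 0.17311634 0.02543442]
pill2 [ 0.55968421 -0.17566966  0.03371861]
side
floor [300. 209.] 152 0.0115 (array([ 925.9, -226.2]), array([265.7,   8.7]), -89.5)
floor [442. 245.] 521 0.0043 (array([ 470.4, -279.4]), array([127.4,  67.3]), -25.4)
floor [418. 278.] 342 0.0044 (array([458.6, -97.4]), array([70.7, 64.5]), 39.4)
floor [161. 300.] 270 0.0106 (array([925.3, 322.9]), array([182.7,   7.4]), 89.6)
floor [320. 288.] 91 0.0042 (array([641.3,  73.8]), array([31.9, 31.9]), -2.2)
floor [381. 319.] 303 0.0041 (array([463.5,  93.2]), array([63.4, 39.6]), 34.2)
floor [338. 368.] 527 0.0038 (array([465.8, 267.6]), array([54.6, 53.3]), 9.3)
floor [ 18. 393.] 278 0.0111 (array([926.1, 655.2]), array([77.1,  7.9]), -89.2)
long 805 (array([650.9, 268.5]), array([120.2,  64.8]), 24.7)
drum 312 [ 0.65057198 -0.08734356]
```

```bash
cat > go.py <<'E'
import sys,numpy as np
from rig import manip
from scipy.spatial.transform import Rotation as Ro
# usage: go.py x y z(mm) yaw(deg of jaw axis)  -> delta in cm, dr, keeping tool down
s=manip.get_state();q=s["ee_rot"];R=Ro.from_quat([q[1],q[2],q[3],q[0]]);p=np.array(s["position"])*1000
x,y,z,a=map(float,sys.argv[1:5]);t=np.radians(a)
X=np.array([0,0,-1.]);Y=np.array([np.cos(t),np.sin(t),0]);T=Ro.from_matrix(np.stack([X,Y,np.cross(X,Y)],1))
yaw=np.degrees(np.arctan2(*R.as_matrix()[1::-1,1]))
print("t",round(s["clock"],2),"p",p.round(1),"yaw",round(yaw,1),"w",round(s["width"]*1000,1),"F",np.round(s["contact_force"],1),"q6",round(s["qpos"][5],2))
print("delta_cm",(R.inv().apply(np.array([x,y,z])-p)/10).round(2),"dr",(R.inv()*T).as_rotvec().round(3))
E
python3 go.py 651.7 268 230 54.5
python3 - <<'E'
import pickle,numpy as np
from h import *
d=pickle.load(open("d0.pkl","rb"))
im=d["scene"];w=cloud(im);b=im["pixels"].astype(int)
m=(b[...,0]>b[...,2]+60)&(w[...,0]<.95)&(w[...,1]>.1)&(w[...,2]>.01)
nn,l,st,c=cv2.connectedComponentsWithStats(m.astype(np.uint8))
for i in range(1,nn):
    if st[i,4]>60: print(c[i].round(),rect(w[l==i]),w[l==i][:,2].max())
E
```

```text
t 0.1 p [574.5   0.  230.5] yaw 0.0 w 85.4 F [ 0.8  0.4 -0.5] q6 -0.12
delta_cm [  0.04   7.72 -26.79] dr [-0.951 -0.001  0.001]
[433. 207.] (array([624.1, 400.2]), array([54. , 40.8]), 35.1) 0.053508350606905696
[468. 263.] (array([795.3, 309.1]), array([60.3, 33.1]), -74.8) 0.05341479666227742
```

```bash
python3 -m creep '{"delta_pos":[[0,1,-4],[0,2,-8],[0,3.5,-12],[0,4.5,-16],[0,6,-20],[0,7,-24],[0,7.7,-26.8],[0,7.7,-26.8],[0,7.7,-26.8],[0,7.7,-26.8]],"dr":[[-0.12,0,0],[-0.25,0,0],[-0.38,0,0],[-0.5,0,0],[-0.63,0,0],[-0.75,0,0],[-0.88,0,0],[-0.95,0,0],[-0.95,0,0],[-0.95,0,0]]}' 1 40; python3 - <<'E'
from rig import manip
import cv2,pickle
im=manip.get_image("wrist");cv2.imwrite("pics/w1.png",im["pixels"]);pickle.dump(im,open("w1.pkl","wb"))
E
python3 go.py 651.7 268 115 54.5
```

```text
clock: 1.1
position: [0.6517, 0.2677, 0.2308]
ee_rot: [0.673, 0.216, 0.673, -0.217]
contact_force: [1.1, -0.1, -0.7]
width: 0.0855
t 1.15 p [651.8 267.4 231. ] yaw 54.3 w 85.3 F [ 0.5 -0.1  0. ] q6 -0.66
delta_cm [11.6   0.05 -0.05] dr [-0.003 -0.     0.001]
```

View pics/w1.png

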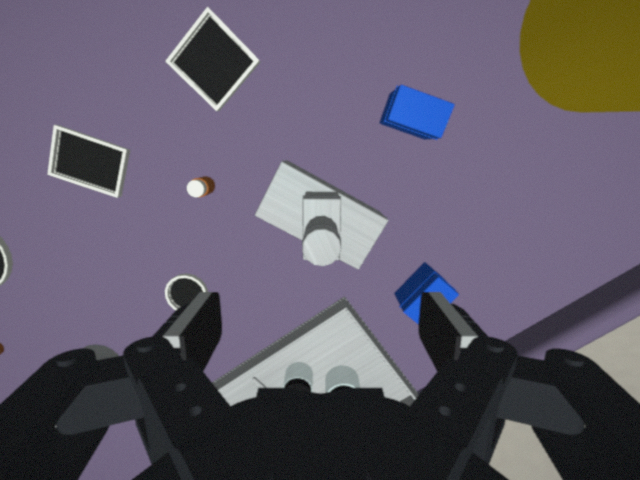

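The wrist view shows the round tin's top at (322,247), midway between the fingers (about 205 and 437). The small box below it lines up with the picture axes. Descend and grip.

```bash
python3 -m creep '{"delta_pos":[[2,0,0],[4,0,0],[6,0,0],[8,0,0],[9.5,0,0],[10.5,0,0],[11.2,0,0],[11.6,0,0],[11.6,0,0],[11.6,0,0]],"dr":[[0,0,0],[0,0,0],[0,0,0],[0,0,0],[0,0,0],[0,0,0],[0,0,0],[0,0,0],[0,0,0],[0,0,0]]}' 1; python3 -m creep '{"delta_pos":[[0,0,0],[0,0,0],[0,0,0],[0,0,0],[0,0,0],[0,0,0],[0,0,0],[0,0,0],[0,0,0],[0,0,0]],"dr":[[0,0,0],[0,0,0],[0,0,0],[0,0,0],[0,0,0],[0,0,0],[0,0,0],[0,0,0],[0,0,0],[0,0,0]]}' -1 40; python3 go.py 639 76.3 230 54.5
```

```text
clock: 2.15
position: [0.6525, 0.2681, 0.116]
ee_rot: [0.674, 0.216, 0.673, -0.216]
contact_force: [-0.9, 0.2, -0.8]
width: 0.0857
clock: 3.15
position: [0.6522, 0.2681, 0.1156]
ee_rot: [0.674, 0.216, 0.673, -0.216]
contact_force: [-0.1, 0.2, 2.1]
width: 0.0271
t 3.15 p [652.2 268.1 115.6] yaw 54.4 w 27.1 F [-0.1  0.2  2.1] q6 -0.66
delta_cm [-11.44 -16.36  10.08] dr [-0.001  0.    -0.001]
```

```bash
python3 -m creep '{"delta_pos":[[-1,0,0],[-3,0,0],[-5,0,0],[-5,-2,1.2],[-5,-4.5,2.8],[-5,-7.5,4.6],[-5,-10.5,6.5],[-5,-13.5,8.3],[-5,-15.5,9.5],[-5,-16.4,10.1]],"dr":[[0,0,0],[0,0,0],[0,0,0],[0,0,0],[0,0,0],[0,0,0],[0,0,0],[0,0,0],[0,0,0],[0,0,0]]}' ; python3 -m creep '{"delta_pos":[[1.5,0,0],[4,0,0],[7,0,0],[9.5,0,0],[11.5,0,0],[13,0,0],[13.8,0,0],[14,0,0],[14,0,0],[14,0,0]],"dr":[[0,0,0],[0,0,0],[0,0,0],[0,0,0],[0,0,0],[0,0,0],[0,0,0],[0,0,0],[0,0,0],[0,0,0]]}'; python3 go.py 639 76.3 19.5 54.4
```

```text
clock: 4.15
position: [0.6383, 0.0735, 0.1656]
ee_rot: [0.673, 0.216, 0.673, -0.217]
contact_force: [0.4, 0.7, -0.6]
width: 0.0269
clock: 5.15
position: [0.6396, 0.076, 0.0263]
ee_rot: [0.674, 0.216, 0.673, -0.216]
contact_force: [0.1, 0.5, -0.3]
width: 0.0274
t 5.15 p [639.6  76.   26.3] yaw 54.4 w 27.4 F [ 0.1  0.5 -0.3] q6 -0.94
delta_cm [ 0.68 -0.01 -0.06] dr [ 0.001  0.001 -0.001]
```

```bash
python3 -m creep '{"delta_pos":[[0.3,0,0],[0.5,0,0],[0.65,0,0],[0.65,0,0],[0.65,0,0]],"dr":[[0,0,0],[0,0,0],[0,0,0],[0,0,0],[0,0,0]]}'; python3 -m creep '{"delta_pos":[[0,0,0],[0,0,0],[0,0,0],[0,0,0],[0,0,0],[-3,0,0],[-6,0,0],[-10,0,0],[-14,0,0],[-14,0,0]],"dr":[[0,0,0],[0,0,0],[0,0,0],[0,0,0],[0,0,0],[0,0,0],[0,0,0],[0,0,0],[0,0,0],[0,0,0]]}' 1; python3 - <<'E'
from rig import manip
import cv2,pickle
from h import *
im=manip.get_image("scene");cv2.imwrite("pics/s2.png",cv2.resize(im["pixels"][150:330,160:480],(800,450),interpolation=2));w=cloud(im)
def top(zt,c,r):
    m=(np.abs(w[...,2]-zt)<.004)&(np.hypot(w[...,0]-c[0],w[...,1]-c[1])<r);return m.sum(),rect(w[m])
print("round",top(.053,(.639,.076),.03)); print("box",top(.1,(.65,.268),.05)); print("long",top(.05,(.65,.268),.075))
E
python3 go.py 650.4 268.5 160 54.5
```

```text
clock: 5.65
position: [0.6388, 0.0758, 0.0188]
ee_rot: [0.673, 0.216, 0.673, -0.216]
contact_force: [-0.1, -0.2, -0.3]
width: 0.0271
clock: 6.65
position: [0.6428, 0.0759, 0.1656]
ee_rot: [0.678, 0.217, 0.669, -0.215]
contact_force: [1.0, -0.4, -0.1]
width: 0.0856
round (np.int64(131), (array([638.8,  75.1]), array([26.9, 26.1]), 11.4))
box (np.int64(291), (array([650.6, 268.3]), array([60.3, 31.9]), -36.5))
long (np.int64(859), (array([650.7, 269.2]), array([120.2,  66.6]), 25.8))
t 6.7 p [641.   75.9 162.5] yaw 54.4 w 85.2 F [-0.1  0.7 -0.5] q6 -0.94
delta_cm [  0.26  16.21 -10.43] dr [-0.001  0.006 -0.005]
```

View pics/s2.png

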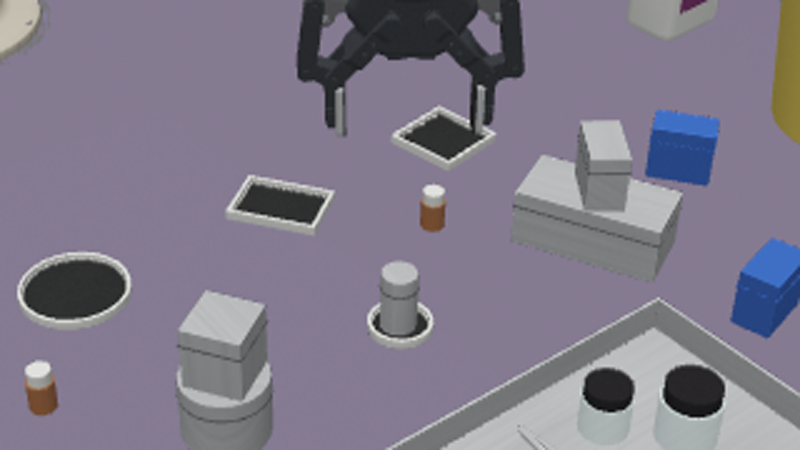

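The small round tin stands at (400,300) in the crop inside its rest. Its top is at 53 mm and centred. The small box is still in place. Next is the small box.

```bash
python3 -m creep '{"delta_pos":[[0,2,-1.2],[0,5,-3.2],[0,8.5,-5.3],[0,12,-7.5],[0,15,-9.4],[0,16.3,-10.3],[0,16.3,-10.3],[0,16.3,-10.3]],"dr":[[0,0,0],[0,0,0],[0,0,0],[0,0,0],[0,0,0],[0,0,0],[0,0,0],[0,0,0]]}' ; python3 go.py 650.4 268.5 65 54
```

```text
clock: 7.5
position: [0.6493, 0.267, 0.1579]
ee_rot: [0.673, 0.215, 0.674, -0.217]
contact_force: [0.6, 0.2, -0.0]
width: 0.0852
t 7.5 p [649.3 267.  157.9] yaw 54.4 w 85.2 F [ 0.6  0.2 -0. ] q6 -0.66
delta_cm [9.28 0.21 0.01] dr [ 0.008 -0.     0.003]
```

```bash
python3 -m creep '{"delta_pos":[[2,0.1,0],[4,0.1,0],[6,0.1,0],[7.5,0.1,0],[8.5,0.1,0],[9.1,0.1,0],[9.3,0.1,0],[9.3,0.1,0]],"dr":[[0,0,0],[0,0,0],[0,0,0],[0,0,0],[0,0,0],[0,0,0],[0,0,0],[0,0,0]]}' 1; python3 -m creep '{"delta_pos":[[0,0,0],[0,0,0],[0,0,0],[0,0,0],[0,0,0],[0,0,0],[0,0,0],[0,0,0],[0,0,0],[0,0,0]],"dr":[[0,0,0],[0,0,0],[0,0,0],[0,0,0],[0,0,0],[0,0,0],[0,0,0],[0,0,0],[0,0,0],[0,0,0]]}' -1 40; python3 go.py 461 94.7 110 124
```

```text
clock: 8.3
position: [0.6508, 0.2691, 0.0662]
ee_rot: [0.674, 0.216, 0.673, -0.216]
contact_force: [0.9, 0.2, 0.5]
width: 0.0853
clock: 9.3
position: [0.6507, 0.2693, 0.0664]
ee_rot: [0.674, 0.216, 0.673, -0.216]
contact_force: [-0.3, 0.8, 5.3]
width: 0.0315
t 9.3 p [650.7 269.3  66.4] yaw 54.4 w 31.5 F [-0.3  0.8  5.3] q6 -0.66
delta_cm [ -4.39 -25.24  -5.27] dr [-1.214e+00  1.000e-03 -0.000e+00]
```

```bash
python3 -m creep '{"delta_pos":[[-1,0,0],[-3,0,0],[-5,0,0],[-6,-2,-0.4],[-6,-5,-1],[-6,-9,-1.9],[-6,-13,-2.7],[-6,-17,-3.5],[-6,-21,-4.4],[-6,-24,-5]],"dr":[[0,0,0],[0,0,0],[-0.1,0,0],[-0.2,0,0],[-0.33,0,0],[-0.46,0,0],[-0.59,0,0],[-0.72,0,0],[-0.85,0,0],[-0.98,0,0]]}'; python3 go.py 461 94.7 110 124
```

```text
clock: 10.3
position: [0.4669, 0.1016, 0.1254]
ee_rot: [0.694, -0.128, 0.696, 0.128]
contact_force: [-0.1, 0.4, -1.6]
width: 0.0311
t 10.3 p [466.9 101.6 125.4] yaw 110.9 w 31.1 F [-0.1  0.4 -1.6] q6 -1.87
delta_cm [ 1.54 -0.43 -0.79] dr [-0.229 -0.003 -0.001]
```

```bash
python3 -m creep '{"delta_pos":[[1,-0.4,-0.5],[2,-0.5,-0.8],[3,-0.5,-0.8],[4,-0.5,-0.8],[5,-0.5,-0.8],[6,-0.5,-0.8],[7,-0.5,-0.8],[7.5,-0.5,-0.8],[7.5,-0.5,-0.8],[7.5,-0.5,-0.8]],"dr":[[-0.1,0,0],[-0.2,0,0],[-0.23,0,0],[-0.23,0,0],[-0.23,0,0],[-0.23,0,0],[-0.23,0,0],[-0.23,0,0],[-0.23,0,0],[-0.23,0,0]]}'; python3 go.py 461 94.7 20.4 124
```

```text
clock: 11.3
position: [0.4646, 0.0956, 0.0508]
ee_rot: [0.677, -0.205, 0.677, 0.205]
contact_force: [0.7, -0.2, -0.5]
width: 0.0314
t 11.3 p [464.6  95.6  50.8] yaw 123.8 w 31.4 F [ 0.7 -0.2 -0.5] q6 -2.1
delta_cm [ 3.04  0.13 -0.35] dr [-0.004  0.     0.   ]
```

```bash
python3 -m creep '{"delta_pos":[[1,0.1,-0.35],[2,0.1,-0.35],[2.6,0.1,-0.35],[3,0.1,-0.35],[3.1,0.1,-0.35],[3.1,0.1,-0.35]],"dr":[[0,0,0],[0,0,0],[0,0,0],[0,0,0],[0,0,0],[0,0,0]]}'; python3 -m creep '{"delta_pos":[[0,0,0],[0,0,0],[0,0,0],[0,0,0],[0,0,0],[-3,0,0],[-6,0,0],[-10,0,0],[-14,0,0],[-14,0,0]],"dr":[[0,0,0],[0,0,0],[0,0,0],[0,0,0],[0,0,0],[0,0,0],[0,0,0],[0,0,0],[0,0,0],[0,0,0]]}' 1;  python3 go.py 651 268.9 150 115.4
```

```text
clock: 11.9
position: [0.461, 0.0944, 0.0197]
ee_rot: [0.677, -0.205, 0.677, 0.205]
contact_force: [-0.7, 0.0, -1.1]
width: 0.0311
clock: 12.9
position: [0.4649, 0.0947, 0.1651]
ee_rot: [0.681, -0.206, 0.672, 0.204]
contact_force: [1.1, 0.4, 0.3]
width: 0.0857
t 12.9 p [464.9  94.7 165.1] yaw 123.8 w 85.7 F [1.1 0.4 0.3] q6 -2.11
delta_cm [ 1.75  4.15 25.14] dr [0.146 0.011 0.005]
```

```bash
python3 -m creep '{"delta_pos":[[0,0.5,3],[0,1.1,7],[0,1.7,11],[0,2.3,15],[0,2.9,19],[0,3.5,23],[0,3.95,25.4],[0,3.95,25.4],[0,3.95,25.4]],"dr":[[0.05,0,0],[0.1,0,0],[0.146,0,0],[0.146,0,0],[0.146,0,0],[0.146,0,0],[0.146,0,0],[0.146,0,0],[0.146,0,0]]}';  python3 - <<'E'
from rig import manip
import cv2,pickle
from h import *
im=manip.get_image("scene");w=cloud(im);cv2.imwrite("pics/s3.png",cv2.resize(im["pixels"][150:330,160:480],(800,450),interpolation=2))
def top(zt,c,r):
    m=(np.abs(w[...,2]-zt)<.004)&(np.hypot(w[...,0]-c[0],w[...,1]-c[1])<r);return m.sum(),rect(w[m])
print("box",top(.053,(.461,.095),.05)); print("long",top(.05,(.65,.268),.075))
E
python3 go.py 651 268.9 15 115.4
```

```text
clock: 13.8
position: [0.6493, 0.2682, 0.1582]
ee_rot: [0.689, -0.156, 0.691, 0.155]
contact_force: [-0.5, 0.3, -0.3]
width: 0.0852
box (np.int64(279), (array([462.7,  93.7]), array([54.9, 36.8]), 33.3))
long (np.int64(1149), (array([651. , 268.8]), array([120.9,  66. ]), 25.5))
t 13.85 p [649.  267.8 158.7] yaw 115.4 w 85.2 F [-0.4 -0.7 -0.3] q6 -1.72
delta_cm [14.36  0.02  0.27] dr [ 0.    -0.003  0.   ]
```

View pics/s3.png

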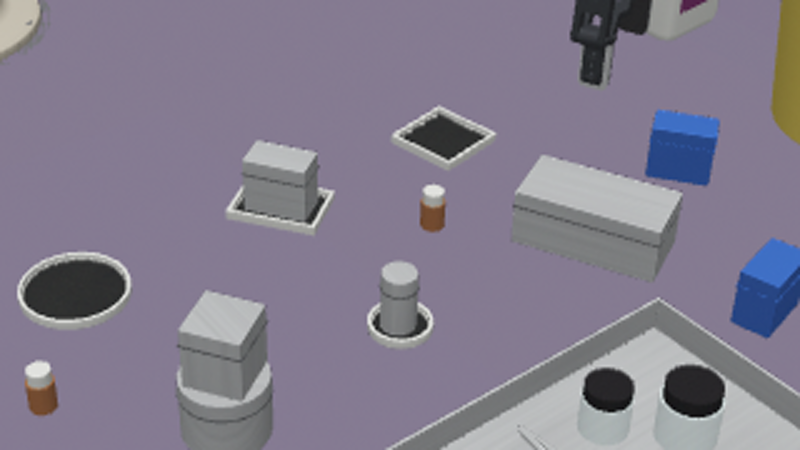

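The small box sits inside its rest at (280,190). The long box is clear, and the gripper is above it.

```bash
python3 -m creep '{"delta_pos":[[3,0,0.2],[6,0,0.2],[8,0,0.2],[10,0,0.2],[11.5,0,0.2],[13,0,0.2],[13.8,0,0.2],[14.3,0,0.2],[14.3,0,0.2],[14.3,0,0.2]],"dr":[[0,0,0],[0,0,0],[0,0,0],[0,0,0],[0,0,0],[0,0,0],[0,0,0],[0,0,0],[0,0,0],[0,0,0]]}' 1; python3 -m creep '{"delta_pos":[[0,0,0],[0,0,0],[0,0,0],[0,0,0],[0,0,0],[0,0,0],[0,0,0],[0,0,0]],"dr":[[0,0,0],[0,0,0],[0,0,0],[0,0,0],[0,0,0],[0,0,0],[0,0,0],[0,0,0]]}' -1 50; python3 go.py 468 -277.3 145 65.5
```

```text
clock: 14.85
position: [0.6525, 0.2694, 0.0175]
ee_rot: [0.69, -0.155, 0.689, 0.155]
contact_force: [0.1, -1.2, -0.4]
width: 0.0856
clock: 15.65
position: [0.6526, 0.2697, 0.0179]
ee_rot: [0.69, -0.155, 0.689, 0.156]
contact_force: [-0.3, 0.7, 5.9]
width: 0.0595
t 15.65 p [652.6 269.7  17.9] yaw 115.4 w 59.5 F [-0.3  0.7  5.9] q6 -1.72
delta_cm [-12.8  -41.5  -40.11] dr [ 0.871  0.002 -0.001]
```

```bash
python3 -m creep '{"delta_pos":[[-1,0,0],[-3,0,0],[-6,0,0],[-9,0,0],[-12,0,0],[-12.8,-1,-1],[-12.8,-3,-3],[-12.8,-5,-5],[-12.8,-7.5,-7.2],[-12.8,-10,-9.6]],"dr":[[0,0,0],[0,0,0],[0,0,0],[0,0,0],[0,0,0],[0,0,0],[0.05,0,0],[0.11,0,0],[0.18,0,0],[0.25,0,0]]}'; python3 go.py 469.6 -278 145 65.5
```

```text
clock: 16.65
position: [0.6059, 0.1356, 0.1429]
ee_rot: [0.703, -0.068, 0.705, 0.067]
contact_force: [-0.0, -0.4, -2.4]
width: 0.0592
t 16.65 p [605.9 135.6 142.9] yaw 100.9 w 59.2 F [-0.  -0.4 -2.4] q6 -1.65
delta_cm [ -0.1  -38.02 -21.23] dr [ 0.618 -0.003  0.002]
```

```bash
python3 -m creep '{"delta_pos":[[0,-3,-1.7],[0,-6.5,-3.6],[0,-10,-5.6],[0,-14,-7.8],[0,-18,-10],[0,-22,-12.3],[0,-26,-14.5],[0,-30,-16.7],[0,-33.5,-18.7],[0,-36,-20]],"dr":[[0.08,0,0],[0.15,0,0],[0.22,0,0],[0.29,0,0],[0.36,0,0],[0.43,0,0],[0.5,0,0],[0.56,0,0],[0.6,0,0],[0.62,0,0]]}';python3 -m creep '{"delta_pos":[[0,0,0],[0,0,0]],"dr":[[0,0,0],[0,0,0]]}'; python3 go.py 469.6 -278 21.9 65.5
```

```text
clock: 17.65
position: [0.4775, -0.2562, 0.1433]
ee_rot: [0.689, 0.151, 0.692, -0.151]
contact_force: [0.6, 0.1, -3.4]
width: 0.0589
clock: 17.85
position: [0.4789, -0.2539, 0.1435]
ee_rot: [0.69, 0.151, 0.692, -0.15]
contact_force: [0.1, 0.6, -3.7]
width: 0.0593
t 17.85 p [ 478.9 -253.9  143.5] yaw 65.4 w 59.3 F [ 0.1  0.6 -3.7] q6 -1.76
delta_cm [12.15 -2.59  0.19] dr [-0.001 -0.003 -0.001]
```

```bash
python3 -m creep '{"delta_pos":[[0.5,-1,0.1],[2,-2,0.2],[4,-2.6,0.2],[6,-2.6,0.2],[7.5,-2.6,0.2],[9,-2.6,0.2],[10,-2.6,0.2],[10.5,-2.6,0.2],[10.5,-2.6,0.2],[10.5,-2.6,0.2]],"dr":[[0,0,0],[0,0,0],[0,0,0],[0,0,0],[0,0,0],[0,0,0],[0,0,0],[0,0,0],[0,0,0],[0,0,0]]}'; python3 - <<'E'
from rig import manip
import cv2
from h import *
im=manip.get_image("wrist");cv2.imwrite("pics/w2.png",im["pixels"])
E
python3 go.py 469.6 -278 21.9 65.5
```

```text
clock: 18.85
position: [0.4724, -0.2786, 0.0402]
ee_rot: [0.691, 0.149, 0.691, -0.15]
contact_force: [0.7, -0.5, -4.2]
width: 0.0594
t 18.9 p [ 472.6 -278.8   40.5] yaw 65.6 w 59.5 F [-0.4 -0.  -3.2] q6 -1.8
delta_cm [ 1.86 -0.05 -0.31] dr [0.001 0.002 0.   ]
```

View pics/w2.png

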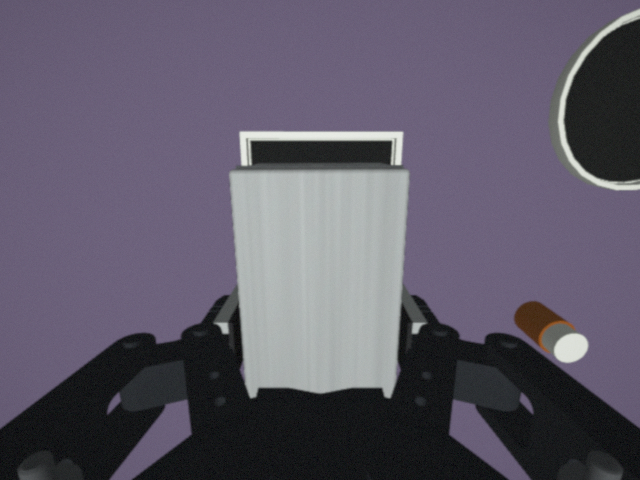

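The box (232–408) is centred on and parallel to the rest (240–403). Lower it.

```bash
python3 -m creep '{"delta_pos":[[0.6,0,-0.3],[1.1,0,-0.3],[1.5,0,-0.3],[1.7,0,-0.3],[1.8,0,-0.3],[1.8,0,-0.3]],"dr":[[0,0,0],[0,0,0],[0,0,0],[0,0,0],[0,0,0],[0,0,0]]}'; python3 go.py 469.6 -278 21 65.5
```

```text
clock: 19.5
position: [0.4693, -0.2772, 0.0216]
ee_rot: [0.691, 0.15, 0.691, -0.15]
contact_force: [-0.8, -0.3, -3.7]
width: 0.0591
t 19.5 p [ 469.3 -277.2   21.6] yaw 65.5 w 59.1 F [-0.8 -0.3 -3.7] q6 -1.81
delta_cm [ 0.06 -0.06  0.06] dr [ 0.001 -0.    -0.   ]
```

```bash
python3 -m creep '{"delta_pos":[[0.1,0,0],[0.15,0,0],[0.15,0,0]],"dr":[[0,0,0],[0,0,0],[0,0,0]]}'; python3 -m creep '{"delta_pos":[[0,0,0],[0,0,0],[0,0,0],[0,0,0],[-3,0,0],[-7,0,0],[-11,0,0],[-15,0,0],[-18,0,0],[-18,0,0]],"dr":[[0,0,0],[0,0,0],[0,0,0],[0,0,0],[0,0,0],[0,0,0],[0,0,0],[0,0,0],[0,0,0],[0,0,0]]}' 1;python3 -m creep '{"delta_pos":[[0,0,0],[0,0,0]],"dr":[[0,0,0],[0,0,0]]}'; python3 - <<'E'
from rig import manip
import cv2
from h import *
im=manip.get_image("scene");w=cloud(im)
def top(zt,c,r):
    m=(np.abs(w[...,2]-zt)<.004)&(np.hypot(w[...,0]-c[0],w[...,1]-c[1])<r);return m.sum(),rect(w[m])
print("long",top(.053,(.468,-.277),.075))
print("sq",top(.1,(.650,-.085),.05))
E
python3 go.py 650.2 -84.8 200 30.8
```

```text
clock: 19.8
position: [0.4695, -0.2774, 0.0209]
ee_rot: [0.691, 0.15, 0.691, -0.15]
contact_force: [0.2, -0.2, 1.0]
width: 0.0593
clock: 20.8
position: [0.4717, -0.279, 0.2053]
ee_rot: [0.694, 0.148, 0.688, -0.151]
contact_force: [0.7, 0.1, -0.2]
width: 0.0854
clock: 21.0
position: [0.4685, -0.2766, 0.1989]
ee_rot: [0.69, 0.15, 0.692, -0.149]
contact_force: [0.4, 0.0, -0.1]
width: 0.0852
long (np.int64(1728), (array([ 468.9, -277. ]), array([123.1,  60.3]), -24.0))
sq (np.int64(530), (array([650.1, -84.5]), array([48.6, 46. ]), -56.5))
t 21.05 p [ 468.4 -276.5  198.7] yaw 65.5 w 85.3 F [-0.   0.5  0.2] q6 -1.81
delta_cm [-0.14 24.98  8.61] dr [ 0.606 -0.003  0.   ]
```

```bash
python3 -m creep '{"delta_pos":[[0,3,1],[0,7,2.4],[0,11,3.8],[0,15,5.2],[0,19,6.6],[0,23,8],[0,25,8.6],[0,25,8.6],[0,25,8.6],[0,25,8.6]],"dr":[[0.1,0,0],[0.2,0,0],[0.3,0,0],[0.4,0,0],[0.5,0,0],[0.6,0,0],[0.6,0,0],[0.6,0,0],[0.6,0,0],[0.6,0,0]]}'; python3 - <<'E'
from rig import manip
import cv2
im=manip.get_image("wrist");cv2.imwrite("pics/w3.png",im["pixels"])
E
python3 go.py 650.2 -84.8 65 31
```

```text
clock: 22.05
position: [0.6498, -0.0864, 0.1998]
ee_rot: [0.615, 0.347, 0.616, -0.348]
contact_force: [-1.0, 0.4, 0.3]
width: 0.0855
t 22.1 p [650.  -86.6 200.1] yaw 31.1 w 85.6 F [ 0.1 -0.4  0.3] q6 -0.78
delta_cm [13.51  0.13 -0.14] dr [ 0.002 -0.     0.001]
```

View pics/w3.png

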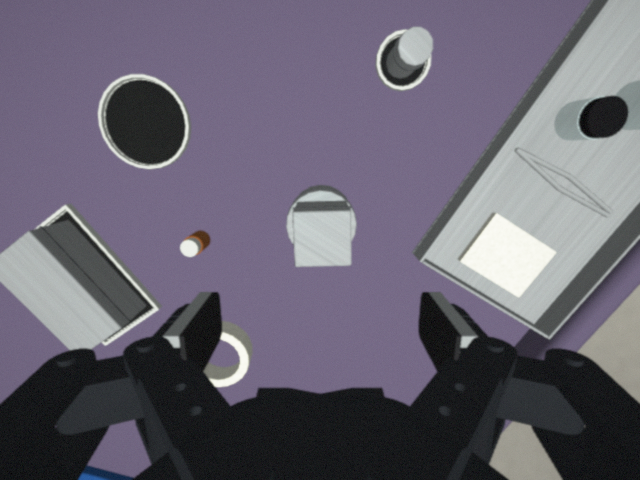

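The square tin's top at (323,238) is central and nearly parallel to the jaws. Descend and grip.

```bash
python3 -m creep '{"delta_pos":[[3,0.1,-0.1],[6,0.1,-0.1],[8,0.1,-0.1],[10,0.1,-0.1],[11.5,0.1,-0.1],[12.6,0.1,-0.1],[13.2,0.1,-0.1],[13.5,0.1,-0.1],[13.5,0.1,-0.1],[13.5,0.1,-0.1]],"dr":[[0,0,0],[0,0,0],[0,0,0],[0,0,0],[0,0,0],[0,0,0],[0,0,0],[0,0,0],[0,0,0],[0,0,0]]}' 1; python3 -m creep '{"delta_pos":[[0,0,0],[0,0,0],[0,0,0],[0,0,0],[0,0,0],[0,0,0],[0,0,0],[0,0,0],[0,0,0]],"dr":[[0,0,0],[0,0,0],[0,0,0],[0,0,0],[0,0,0],[0,0,0],[0,0,0],[0,0,0],[0,0,0]]}' -1 40; python3 go.py 464 269.3 145 10
```

```text
clock: 23.1
position: [0.6519, -0.0841, 0.0661]
ee_rot: [0.616, 0.347, 0.615, -0.347]
contact_force: [1.1, 0.2, 0.4]
width: 0.0855
clock: 24.0
position: [0.6515, -0.084, 0.0658]
ee_rot: [0.616, 0.347, 0.616, -0.347]
contact_force: [-1.8, -0.7, 4.9]
width: 0.0435
t 24.0 p [651.5 -84.   65.8] yaw 31.2 w 43.5 F [-1.8 -0.7  4.9] q6 -0.78
delta_cm [ -7.94   2.24 -39.93] dr [ 0.369  0.    -0.   ]
```

```bash
python3 -m creep '{"delta_pos":[[-1,0,0],[-3,0,0],[-6,0,0],[-8,0.1,-2],[-8,0.3,-5],[-8,0.5,-9],[-8,0.75,-13],[-8,1,-17.5],[-8,1.2,-22],[-8,1.5,-26.5]],"dr":[[0,0,0],[0,0,0],[0,0,0],[0.05,0,0],[0.1,0,0],[0.15,0,0],[0.2,0,0],[0.25,0,0],[0.3,0,0],[0.37,0,0]]}';python3 -m creep '{"delta_pos":[[0,-1.2,-4],[0,-2.4,-8],[0,-3.6,-11.5],[0,-3.6,-11.5],[0,-3.6,-11.5]],"dr":[[0,0,0],[0,0,0],[0,0,0],[0,0,0],[0,0,0]]}'; python3 go.py 464 269.3 19 10
```

```text
clock: 25.0
position: [0.5259, 0.1522, 0.1452]
ee_rot: [0.541, 0.456, 0.541, -0.455]
contact_force: [0.4, 1.0, -2.2]
width: 0.0434
clock: 25.5
position: [0.4712, 0.2584, 0.1453]
ee_rot: [0.542, 0.454, 0.542, -0.454]
contact_force: [0.3, 0.3, -1.2]
width: 0.0439
t 25.5 p [471.2 258.4 145.3] yaw 10.1 w 43.9 F [ 0.3  0.3 -1.2] q6 0.2
delta_cm [12.63 -0.52 -1.2 ] dr [ 0.002  0.    -0.   ]
```

```bash
python3 -m creep '{"delta_pos":[[0.5,-0.5,-1],[2.5,-0.5,-1.2],[5,-0.5,-1.2],[7,-0.5,-1.2],[9,-0.5,-1.2],[10.5,-0.5,-1.2],[11.3,-0.5,-1.2],[11.3,-0.5,-1.2],[11.3,-0.5,-1.2]],"dr":[[0,0,0],[0,0,0],[0,0,0],[0,0,0],[0,0,0],[0,0,0],[0,0,0],[0,0,0],[0,0,0]]}'; python3 go.py 464 269.3 19 10
```

```text
clock: 26.4
position: [0.4653, 0.2685, 0.0326]
ee_rot: [0.541, 0.455, 0.541, -0.455]
contact_force: [-0.2, 0.2, -1.7]
width: 0.0436
t 26.4 p [465.3 268.5  32.6] yaw 9.9 w 43.6 F [-0.2  0.2 -1.7] q6 0.22
delta_cm [ 1.36 -0.11 -0.1 ] dr [-0.001 -0.    -0.001]
```

Then the drum: pick at (650,-86) at any yaw, and place at (457,-96).

```bash
python3 -m creep '{"delta_pos":[[0.5,-0.1,-0.1],[0.9,-0.1,-0.1],[1.2,-0.1,-0.1],[1.35,-0.1,-0.1],[1.4,-0.1,-0.1],[1.4,-0.1,-0.1]],"dr":[[0,0,0],[0,0,0],[0,0,0],[0,0,0],[0,0,0],[0,0,0]]}'; python3 -m creep '{"delta_pos":[[0,0,0],[0,0,0],[0,0,0],[0,0,0],[0,0,0],[-3,0,0],[-7,0,0],[-11,0,0],[-15,0,0],[-15,0,0]],"dr":[[0,0,0],[0,0,0],[0,0,0],[0,0,0],[0,0,0],[0,0,0],[0,0,0],[0,0,0],[0,0,0],[0,0,0]]}' 1;python3 -m creep '{"delta_pos":[[0,0,0],[0,0,0]],"dr":[[0,0,0],[0,0,0]]}'; python3 - <<'E'
from rig import manip
import cv2
from h import *
im=manip.get_image("side");w=cloud(im);cv2.imwrite("pics/side2.png",im["pixels"])
def top(zt,c,r):
    m=(np.abs(w[...,2]-zt)<.004)&(np.hypot(w[...,0]-c[0],w[...,1]-c[1])<r);return m.sum(),rect(w[m])
print("sq",top(.053,(.464,.269),.05),"drum side",top(.05,(.65,-.086),.045))
im=manip.get_image("scene");w=cloud(im)
print("sq",top(.053,(.464,.269),.05),"drum scene",top(.05,(.65,-.086),.045))
E
python3 go.py 650 -86 170 0
```

```text
clock: 27.0
position: [0.4634, 0.2695, 0.0188]
ee_rot: [0.542, 0.455, 0.542, -0.455]
contact_force: [-1.8, -0.7, 4.1]
width: 0.0438
clock: 28.0
position: [0.4672, 0.271, 0.1742]
ee_rot: [0.544, 0.459, 0.54, -0.451]
contact_force: [0.4, 0.8, -0.6]
width: 0.0851
clock: 28.2
position: [0.4625, 0.269, 0.167]
ee_rot: [0.541, 0.454, 0.542, -0.456]
contact_force: [-0.3, -0.3, -0.1]
width: 0.0855
sq (np.int64(414), (array([463.3, 269.3]), array([46.1, 44.5]), -78.4)) drum side (np.int64(0), (array([0., 0.]), array([0., 0.]), 0.0))
sq (np.int64(258), (array([463.5, 268.4]), array([48.2, 48.1]), -81.7)) drum scene (np.int64(816), (array([650.5, -85.7]), array([64.8, 63.3]), 1.3))
t 28.3 p [462.5 269.  166.6] yaw 10.0 w 85.3 F [-1.1  0.2  0.3] q6 0.22
delta_cm [-0.35 12.32 38.21] dr [0.174 0.001 0.003]
```

View pics/side2.png

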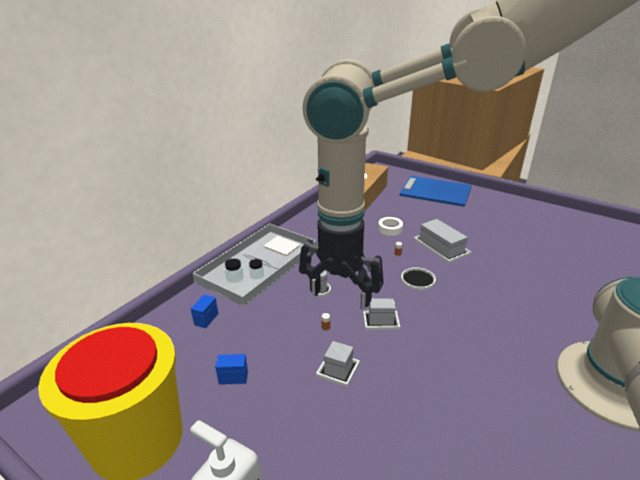

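The square tin is in its rest at (338,360), and the long box at (443,236) and small box at (381,312) are in theirs. Now the drum.

```bash
python3 -m creep '{"delta_pos":[[0,1.2,4],[0,2.7,8.5],[0,4.2,13],[0,5.6,17.5],[0,7.1,22],[0,8.5,26.5],[0,10,31],[0,11.3,35],[0,12.3,38.2],[0,12.3,38.2]],"dr":[[0,0,0],[0,0,0],[0,0,0],[0,0,0],[0,0,0],[0,0,0],[0,0,0],[0,0,0],[0,0,0],[0,0,0]]}';python3 -m creep '{"delta_pos":[[0,0,0],[0,0,0]],"dr":[[0,0,0],[0,0,0]]}';python3 go.py 650.5 -85.9 15 10
```

```text
clock: 29.3
position: [0.6523, -0.0901, 0.1659]
ee_rot: [0.541, 0.455, 0.541, -0.457]
contact_force: [-0.2, 1.4, -0.1]
width: 0.0855
clock: 29.5
position: [0.6498, -0.0844, 0.1672]
ee_rot: [0.541, 0.454, 0.543, -0.455]
contact_force: [-0.5, -0.5, -0.2]
width: 0.0857
t 29.5 p [649.8 -84.4 167.2] yaw 10.0 w 85.7 F [-0.5 -0.5 -0.2] q6 -0.41
delta_cm [15.22  0.08  0.19] dr [ 0.    -0.002  0.002]
```

```bash
python3 -m creep '{"delta_pos":[[3,0,0.1],[6,0,0.1],[8.5,0,0.1],[10.5,0,0.1],[12.5,0,0.1],[14,0,0.1],[14.8,0,0.1],[15.2,0,0.1],[15.2,0,0.1],[15.2,0,0.1]],"dr":[[0,0,0],[0,0,0],[0,0,0],[0,0,0],[0,0,0],[0,0,0],[0,0,0],[0,0,0],[0,0,0],[0,0,0]]}' 1; python3 -m creep '{"delta_pos":[[0,0,0],[0,0,0],[0,0,0],[0,0,0],[0,0,0],[0,0,0],[0,0,0],[0,0,0]],"dr":[[0,0,0],[0,0,0],[0,0,0],[0,0,0],[0,0,0],[0,0,0],[0,0,0],[0,0,0]]}' -1 40; python3 go.py 457 -95.9 80 10
```

```text
clock: 30.5
position: [0.6516, -0.0863, 0.0172]
ee_rot: [0.542, 0.455, 0.541, -0.454]
contact_force: [-0.5, -0.1, 0.2]
width: 0.0851
clock: 31.3
position: [0.6515, -0.0867, 0.0175]
ee_rot: [0.542, 0.455, 0.541, -0.454]
contact_force: [-0.9, 0.1, 5.3]
width: 0.063
t 31.3 p [651.5 -86.7  17.5] yaw 10.0 w 63.0 F [-0.9  0.1  5.3] q6 -0.41
delta_cm [ -6.28 -19.31  -2.45] dr [-0.001  0.001 -0.001]
```

```bash
python3 -m creep '{"delta_pos":[[-1,0,0],[-3,0,0],[-5.5,0,0],[-6.3,-1.5,-0.2],[-6.3,-4,-0.5],[-6.3,-7.5,-1],[-6.3,-11,-1.4],[-6.3,-14.5,-1.8],[-6.3,-17.5,-2.2],[-6.3,-19.3,-2.45]],"dr":[[0,0,0],[0,0,0],[0,0,0],[0,0,0],[0,0,0],[0,0,0],[0,0,0],[0,0,0],[0,0,0],[0,0,0]]}';python3 -m creep '{"delta_pos":[[1,0,0],[2.5,0,0],[3.8,0,0],[4.5,0,0],[4.5,0,0],[4.5,0,0]],"dr":[[0,0,0],[0,0,0],[0,0,0],[0,0,0],[0,0,0],[0,0,0]]}'; python3 - <<'E'
from rig import manip
import cv2
im=manip.get_image("wrist");cv2.imwrite("pics/w4.png",im["pixels"])
E
python3 go.py 457.5 -95.9 20.5 10
```

```text
clock: 32.3
position: [0.4515, -0.0947, 0.0785]
ee_rot: [0.54, 0.454, 0.543, -0.455]
contact_force: [-0.4, 0.5, -1.5]
width: 0.063
clock: 32.9
position: [0.457, -0.0958, 0.0342]
ee_rot: [0.542, 0.455, 0.542, -0.455]
contact_force: [-0.6, 0.0, -1.9]
width: 0.063
t 32.95 p [457.2 -95.9  34.5] yaw 10.0 w 62.6 F [ 0.1  0.1 -1.7] q6 -0.53
delta_cm [1.4  0.02 0.01] dr [-0.     0.    -0.001]
```

View pics/w4.png

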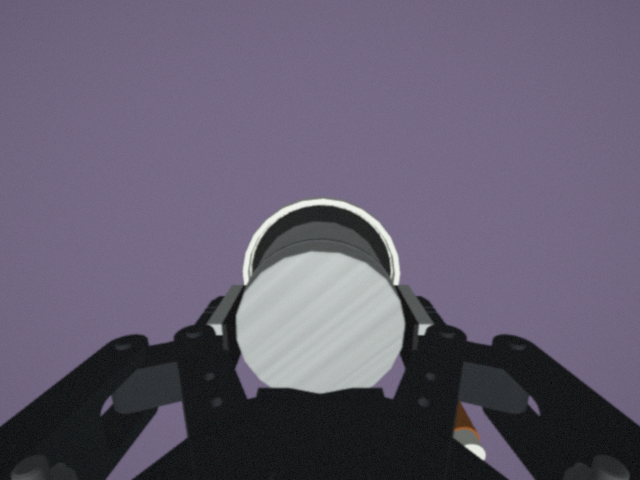

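The drum, centred at (320,322), lines up with its rest (rim 243–400). Lower it, release and check everything.

```bash
python3 -m creep '{"delta_pos":[[0.5,0,0],[0.9,0,0],[1.2,0,0],[1.35,0,0],[1.4,0,0],[1.4,0,0]],"dr":[[0,0,0],[0,0,0],[0,0,0],[0,0,0],[0,0,0],[0,0,0]]}'; python3 -m creep '{"delta_pos":[[0,0,0],[0,0,0],[0,0,0],[0,0,0],[0,0,0],[-3,0,0],[-7,0,0],[-11,0,0],[-15,0,0],[-18,0,0]],"dr":[[0,0,0],[0,0,0],[0,0,0],[0,0,0],[0,0,0],[0,0,0],[0,0,0],[0,0,0],[0,0,0],[0,0,0]]}' 1;python3 -m creep '{"delta_pos":[[-4,0,0],[-5,0,0],[-5,0,0]],"dr":[[0,0,0],[0,0,0],[0,0,0]]}'; python3 - <<'E'
from rig import manip
import cv2
from h import *
L=dict(rnd=(.639,.076,.03),sbox=(.461,.095,.045),long=(.468,-.277,.08),sq=(.464,.269,.05),drum=(.457,-.096,.05))
for n in ("scene","side"):
    im=manip.get_image(n);w=cloud(im);cv2.imwrite(f"pics/{n}_end.png",im["pixels"])
    for k,(x,y,r) in L.items():
        m=(np.abs(w[...,2]-.053)<.005)&(np.hypot(w[...,0]-x,w[...,1]-y)<r)
        if m.sum()>20: print(n,k,m.sum(),w[m][:,2].mean().round(4),rect(w[m]))
print(manip.get_state()["position"],manip.get_state()["contact_force"])
E
```

```text
clock: 33.55
position: [0.4565, -0.0957, 0.0205]
ee_rot: [0.541, 0.455, 0.542, -0.455]
contact_force: [-0.4, 1.1, 2.0]
width: 0.0629
clock: 34.55
position: [0.4572, -0.0959, 0.203]
ee_rot: [0.543, 0.455, 0.541, -0.454]
contact_force: [0.6, 0.6, 0.1]
width: 0.0856
clock: 34.85
position: [0.4576, -0.0961, 0.2519]
ee_rot: [0.543, 0.455, 0.54, -0.454]
contact_force: [-0.1, 0.1, 0.0]
width: 0.0851
scene rnd 140 0.0527 (array([638.5,  74.5]), array([27.9, 26.9]), 0.8)
scene sbox 293 0.053 (array([461.7,  94.8]), array([55., 40.]), 35.2)
scene long 1760 0.0534 (array([ 468.9, -277.4]), array([125.8,  60.7]), -24.1)
scene sq 263 0.053 (array([463. , 267.8]), array([48.9, 47.6]), 11.3)
scene drum 618 0.0532 (array([456.7, -94.9]), array([64.1, 62.8]), -26.8)
side rnd 78 0.0531 (array([638.6,  76.3]), array([26. , 25.6]), -2.8)
side sbox 281 0.0533 (array([462.1,  94. ]), array([54.5, 37.2]), 34.3)
side long 564 0.0535 (array([ 468. , -276.9]), array([123.3,  64.9]), -23.9)
side sq 424 0.0532 (array([463.3, 269.6]), array([46.3, 44.2]), -78.7)
side drum 338 0.0534 (array([456.2, -95.1]), array([64.8, 61.4]), -87.3)
[ 0.45585268 -0.09545874  0.24908545] [-0.87793025  1.15426907  0.04781648]
```

View pics/scene_end.png

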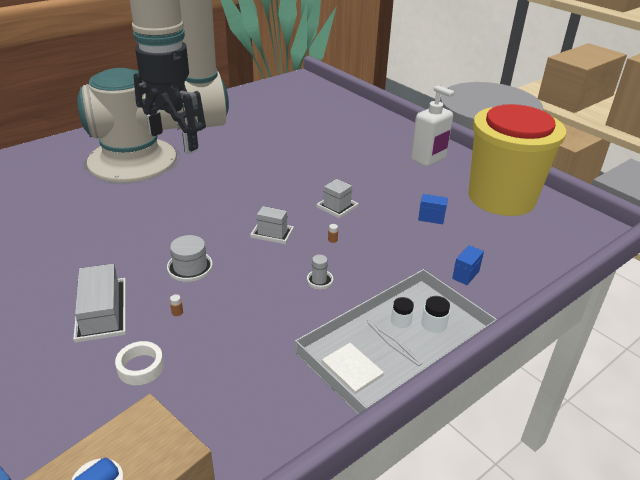

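All five tins stand in their own rests: long box (100,300), drum (188,256), small box (272,223), square (338,197), small round (319,270). The blue boxes are where they were. Handing in.

```bash
python3 -c "
from rig import manip
print(manip.sign_off())"
```

```text
the job is handed in; nothing more can be done
None
```

I took both stacks apart and set all five tins upright in their own rests. I handed in at about 35 s of the 144 s allowed.

- **Last checks:** From both cameras, every lid is at 53 mm, which is a 50 mm tin on the 3 mm floor. All centres are within about 3 mm of the rest centres, against 8 mm of play.
- **Untouched:** The blue look-alikes and the other objects were left where they were, and the gripper ended open and clear at 0.25 m.
- **Forces:** The wrist force readings I saw stayed under about 6 N.
- **Failed or disagreeing checks:** No final check failed. Before the drum was moved, the side camera gave no points on it because the arm was in the way, so I took its position from the scene camera.

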